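Check the brake lever of a rolling make-up case

TASK

Check the brake on the make-up case's push handle: with the backs of the fingers, press the red-padded lever in towards the bar until it comes up against its stop, short of the bar, and hold it there for a second without forcing it. Then let it ease back out slowly, keeping the fingers on it so that it does not snap back, and come away from it with the lever fully out. Only push on the lever's outer side: do not grip it or reach in behind it, do not touch the bar, and leave the cosmetics standing around it alone.

Things in the scene. Friction and masses are not known exactly. Their poses are not given: they have to be found in the camera images.
- handle: The case's push handle, fixed to the deck: an aluminium base plate 90 x 420 x 8 mm, two upright posts (30 x 18 mm, 114 mm high) at y = -175 and +175 mm, and the bar across their tops. Origin under the centre of the plate, at deck height; x points away from the bar to the side on which the lever is, y along the bar, z up. It stands in another place and at another yaw each time.
- bar_mid (a point): The aluminium bar with its black rubber grip, along the handle's y, axis 110 mm above the deck; 26 mm thick, 32 mm over the grip (grip from y = -65 to +150 mm). This point is the middle of the bar's axis; axes as handle. The bar is not to be touched.
- lever (a joint): Angle of the brake lever about its upright pivot: 0 fully out, where its spring holds it with a slight preload; 0.30 rad fully in, against a hard stop, where it lies parallel to the bar with a gap of about 17 mm between it and the grip. Pressed at the pad's middle the spring takes about 2.4 N to start it and 6 N just before the stop. Let go, it snaps back.
- lever_pad (a point): Middle of the outer face of the lever's red pad (pad 70 mm long, 22 mm high, 14 mm thick; 110 mm above the deck), 100 mm from the pivot. It moves and turns with the lever: x points straight out of the outer face (away from the bar), y along the lever towards its free end, which is 35 mm further on, z up. Pressing moves it towards -x by about 30 mm. Nothing lies under the lever down to the base plate, and the free side is open for 40 mm or more at the height of the lever.
- lever_pivot (a point): The lever's pivot, on its upright axis at the lever's mid-height (110 mm above the deck), 42 mm from the bar's axis; axes as lever_pad. Seen from above, pressing in turns the lever anticlockwise about it.
- lever_back (a point): Middle of the lever's inner face, the one that looks at the bar, which is a thin black strip (3 x 115 x 22 mm); axes as lever_pad. This face is not to be touched.
- cream_jar: Skin-coloured jar with a white cap, 52 mm across, 46 mm high, standing loose; origin under its centre. Leave alone.
- lipstick: Lipstick standing upright, 22 mm across, 72 mm high, black and red; origin under its centre. Leave alone.
- compact: Black powder compact lying flat, 75 x 95 x 15 mm; origin under its centre. Leave alone.
- primer: Slim white bottle with a black cap, 36 mm across, 105 mm high, standing; origin under its centre. Leave alone.

How it is judged:
On the way:
1. the lever is held in at its stop (within 0.03 rad) by the fingers for a second (value of joint lever above 0.27 rad and contact force between the fingers and lever above 2 N), for 0.8 s.
At the end, for the whole second after the job is handed in: After having been held at its stop, the lever is fully out again (within 0.03 rad), and no cosmetic has moved 10 mm or more (value of joint lever below 0.03 rad and distance of each of cream_jar, lipstick, compact, primer from where it was at the start of the episode below 0.01 m); the robot touches nothing.
It fails at once if the lever is forced (fingers press on it with over 40 N) (contact force between the fingers and lever above 40 N).
It fails at once if the lever snaps back (moves outward faster than 2 rad/s, about 0.2 m/s at the pad) (velocity of joint lever below -2 rad/s).
It fails at once if the lever is gripped or hooked from behind (its inner face is touched) (contact force between any of the fingers, the arm and lever_c0 above 0.5 N).
It fails at once if the bar is touched (over 1 N) (contact force between any of the fingers, the arm and handle_c0 above 1 N or contact force between any of the fingers, the arm and handle_c1 above 1 N).
It fails at once if a cosmetic is knocked, shifted or lifted (10 mm) (distance of any of cream_jar, lipstick, compact, primer from where it was at the start of the episode above 0.01 m).
It also fails if it takes over 48 s, if anything falls off the work surface, if the arm or the gripper's body presses on something with over 40 N, if the wrist force passes 120 N, or if a joint passes its speed limit or range.

ROBOT

A 7-joint arm with a two-finger parallel gripper is mounted at the origin on the work surface. World frame = base frame: x ahead of the robot, y to its left, z up, the work surface at z = 0. Lengths are in m, angles in rad, forces in N, time in s.
With the tool pointing down it reaches from about 0.35 to 0.9 m from the base axis. Payload 8.1 kg.
Tool frame: the origin (TCP) lies at the very end of the fingers, on their centre line; the grasp point (between the pads) lies 19 mm behind it; z points along the fingers, y is the direction in which the jaws open and shut (so a half turn about z gives the same grasp; the last joint's range is limited). The gripper opens to 85 mm and grips with 20 to 120 N. Pads are 22 mm wide; open, the fingers measure 114 mm over their backs; the gripper's body (76 mm by 85 mm) begins 54 mm behind the grasp point. The pads swing forward as they close: fully open they stand 13 mm farther back than shut.
Start: joints at [-1.408, 0.434, 0.025, 1.573, -0.012, 1.134, -0.075], TCP at [0.164, 0.603, 0.231] pointing down, gripper open.
Joint ranges: [-2.62, 2.62], [-0.44, 2.09], [-1.27, 1.32], [0.08, 2.57], [-1.32, 4.46], [0.12, 2], [-2.74, 2.74]. Speed limits (rad/s): [2.22, 2.22, 3.01, 3.01, 3.14, 3.14, 3.14].

INTERFACE

Orientations are given as a rotation vector (axis times angle).
In Python, from cell import * gives the robot as it stands. The module is installed in compiled form; this text tells all that it offers.
- The arm moves only by the tool play_rows, never from a script. Its argument "motion" is a list of rows, each a list of 7 numbers: the shift along the world's x, y, z in m, then the turn, a rotation vector about the world's x, y, z in rad, then the finger opening in m, from 0 to 0.0854. In form: [[x, y, z, rx, ry, rz, grip], ...]. A call has 1 to 20 rows; each row shifts and turns the commanded pose from where the row before left it; what a row does not reach is not made up. A row lasts 1/10 s, in which the tool goes at most 50 mm and 8.59 degrees, less where a joint would pass 70% of its speed; a pose out of reach is approached as far as the arm can. A call is refused whole if a number of a shift passes 0.05 or a number of a turn 0.15, either way. A call with a gripper value outside its range is refused whole. The fingers move at their own pace and stop on an object; the grip force is fixed at half the most. Time passes only in rows, so rows that do not move let the fingers close. It gives the time, the measured TCP pose, the force and the opening at its end, in the units of the state.
- observe(): the state, without advancing time (a new reading comes with each control period).
- grab_frame(name): name is "scene" or "top"; returns the picture (384x512x3 uint8, red, green, blue); there is no depth.
- camera_info(name): a dict with "intrinsics" (3x3 intrinsics, pixels), "origin" and "rotation" of the camera in the world. Camera axes: x right, y down, z forward; pixel columns grow to the right and rows downward; lengths in m; the calibration is good to about 2 mm. A picture is of the moment at which its call begins. camera_info takes no time and is no camera call.
- job_done(): hands the job in, once; it reports no verdict.
The state is a dict: "clock": time; "qpos": joint angles; "joint_vel": joint speeds; "joint_torque": joint torques, N m; "eef_pos": TCP position; "eef_rot": TCP orientation; "force": force on the tool from outside, world axes, zero at the start; "wrist_torque": the same for the moment, N m; "finger_gap": finger opening in m.
Only numpy, scipy, OpenCV 4.12 (cv2) and the standard library are available. Lean on these libraries where they do the work, as an engineer would, in place of code of your own. Each camera call takes 0.05 s, during which the arm holds its last target.

## Working session

There is one attempt and no reset: what is moved stays moved. The work goes in short steps, Python scripts to look and compute and a tool call to move; the robot and the scene stay as the last step left them, time stands still between calls to the robot, and variables do not carry over. Pictures are saved under pics/ and viewed, and the job is handed in when it is done.

Besides the shell and the picture viewer there is one more tool, called after "Request:" as a command line: name --pt "numbers of a row" for each row, then --argument value for the rest. play_rows: Moves the arm, as the interface text tells. Its arguments: {"type":"object","properties":{"motion":{"type":"array"}},"required":["motion"]}

```bash
mkdir -p pics; python3 - <<'E'
from cell import *
import cv2
s=observe()
for k in s: print(k,s[k])
for n in("scene","top"):
    f=grab_frame(n); cv2.imwrite(f"pics/{n}0.png",f[:,:,::-1]); print(n,camera_info(n))
E
```

```text
clock 0.0
qpos [-1.40762753  0.43523129  0.02497444  1.57412306 -0.01161609  1.13395471
 -0.07508728]
joint_vel [-0.00012173  0.0013655   0.00114589  0.00117206  0.00116908 -0.00129856
 -0.00142973]
joint_torque [-8.12522430e-04 -6.70495391e+01  1.02424007e+00 -3.16207767e+01
  1.53767900e-02  1.27149970e-02 -1.71600453e-05]
eef_pos [0.16407504 0.60255602 0.23051075]
eef_rot [-4.16332430e-01 -3.11380254e+00  2.46486737e-03]
force [-1.04170983  0.32415507 -0.09417965]
wrist_torque [ 0.04144556  0.02261629 -0.01752735]
finger_gap 0.08538355945208151
scene {'intrinsics': array([[424.35534796,   0.        , 254.39747029],
       [  0.        , 424.35534796, 194.6274948 ],
       [  0.        ,   0.        ,   1.        ]]), 'origin': array([1.16300462, 0.34557997, 0.68994174]), 'rotation': array([-1.36393691, -2.15218079,  0.93290401])}
top {'intrinsics': array([[487.91470169,   0.        , 263.15301444],
       [  0.        , 487.91470169, 185.659407  ],
       [  0.        ,   0.        ,   1.        ]]), 'origin': array([0.4260497 , 0.05493312, 1.23768879]), 'rotation': array([-2.12360188,  2.18458269, -0.11937903])}
```

View pics/scene0.png

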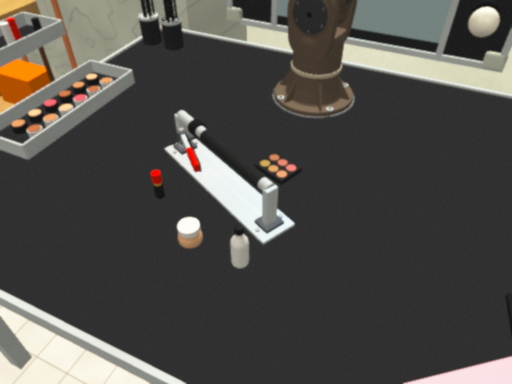

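View pics/top0.png

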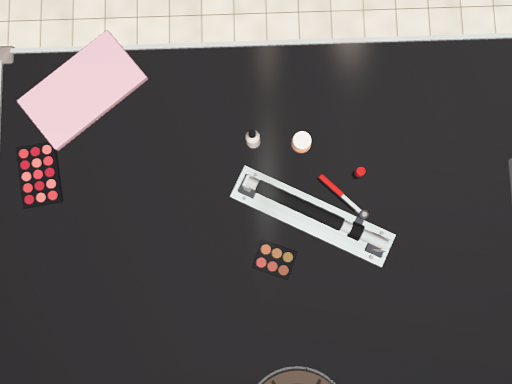

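```bash
python3 - <<'E'
import cv2
a=cv2.imread("pics/top0.png"); c=a[100:300,200:400]
cv2.imwrite("pics/top0c.png",cv2.resize(c,(600,600),interpolation=cv2.INTER_CUBIC))
E
```

```text
(no output)
```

View pics/top0c.png

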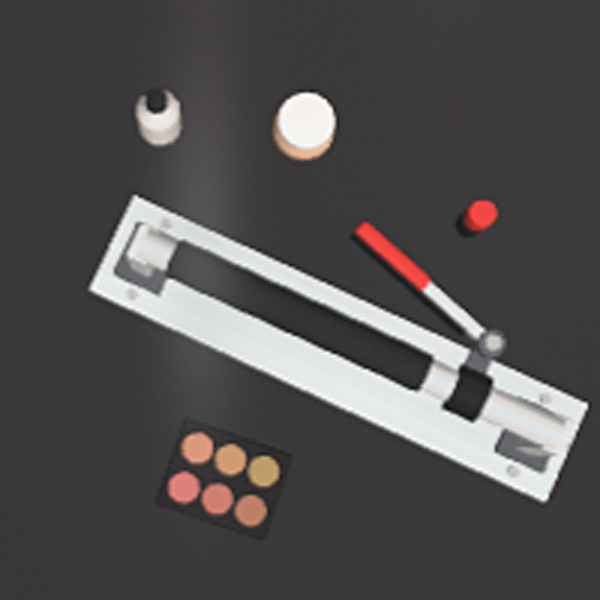

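```bash
cat > h.py <<'E'
from cell import *
import numpy as np, cv2
from scipy.spatial.transform import Rotation as R
def px2w(n,u,v,z):
    c=camera_info(n);K=c['intrinsics'];Rm=np.array(c['rotation']);Rm=R.from_rotvec(Rm).as_matrix()
    d=Rm@np.linalg.inv(K)@[u,v,1]; o=np.array(c['origin']); return o+d*(z-o[2])/d[2]
def w2px(n,p):
    c=camera_info(n);K=c['intrinsics'];Rm=R.from_rotvec(c['rotation']).as_matrix()
    q=K@(Rm.T@(np.array(p)-c['origin'])); return q[:2]/q[2]
E
python3 - <<'E'
from h import *
# plate corners by threshold
a=cv2.imread("pics/top0.png")
for n,z,pts in [("top",.008,[(246,166),(395.5,236),(384,266),(231,197)]),("top",.121,[(320,178),(361,212)]),("top",0.07,[(360.5,172)]),("top",.046,[(302,139)]),("top",.1,[(252,133)]),("top",.015,[(275,260)])]:
    for p in pts: print(p,px2w(n,*p,z).round(4))
hsv=cv2.cvtColor(a,cv2.COLOR_BGR2HSV)
m=((hsv[...,0]<8)|(hsv[...,0]>172))&(hsv[...,1]>170)&(hsv[...,2]>90)
m[:, :310]=0;m[:,380:]=0
n,l,st,c=cv2.connectedComponentsWithStats(m.astype('uint8'))
for i in range(1,n):
    print(st[i],c[i],cv2.minAreaRect(np.argwhere(l==i)[:,::-1].astype('float32')))
E
```

```text
(246, 166) [0.6273 0.1077 0.008 ]
(395.5, 236) [ 0.4392 -0.2618  0.008 ]
(384, 266) [ 0.366  -0.2289  0.008 ]
(231, 197) [0.549  0.1476 0.008 ]
(320, 178) [ 0.5758 -0.0672  0.121 ]
(361, 212) [ 0.4947 -0.1574  0.121 ]
(360.5, 172) [ 0.5944 -0.1709  0.07  ]
(302, 139) [ 0.685  -0.0348  0.046 ]
(252, 133) [0.6914 0.0876 0.1   ]
(275, 260) [0.3883 0.0411 0.015 ]
[356 167  10  10  75] [359.90666667 171.18666667] ((360.5, 171.5), (9.0, 9.0), 0.0)
[319 174  24  22 151] [330.47019868 184.45033113] ((330.4999694824219, 184.49998474121094), (28.484600067138672, 5.231865406036377), 41.633541107177734)
```

```bash
python3 - <<'E'
from h import *
from scipy.optimize import least_squares
a=cv2.imread("pics/top0.png")
# refined corners from x8 crops printed via minAreaRect of bright plate is occluded; save crops
g=[]
for (u,v) in [(246,166),(395,236),(384,266),(231,197),(331,185),(363,214)]:
    c=a[v-16:v+16,u-16:u+16]; g.append(cv2.resize(c,(256,256),interpolation=cv2.INTER_CUBIC))
cv2.imwrite("pics/corn.png",np.vstack([np.hstack(g[:3]),np.hstack(g[3:])]))
s=cv2.imread("pics/scene0.png")[100:250,140:310]
cv2.imwrite("pics/scene0c.png",cv2.resize(s,(680,600),interpolation=cv2.INTER_CUBIC))
print(R.from_rotvec(observe()['eef_rot']).as_matrix().round(3))
E
```

```text
[[-0.965  0.263 -0.   ]
 [ 0.263  0.965 -0.001]
 [-0.    -0.001 -1.   ]]
```

View pics/corn.png

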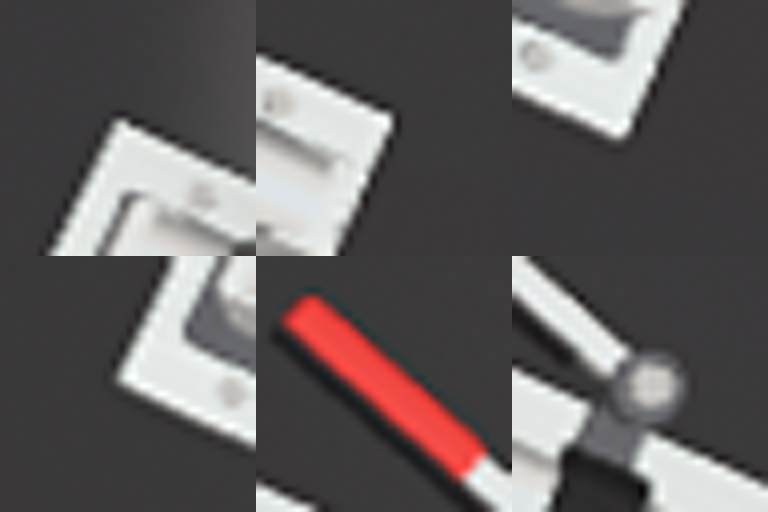

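View pics/scene0c.png

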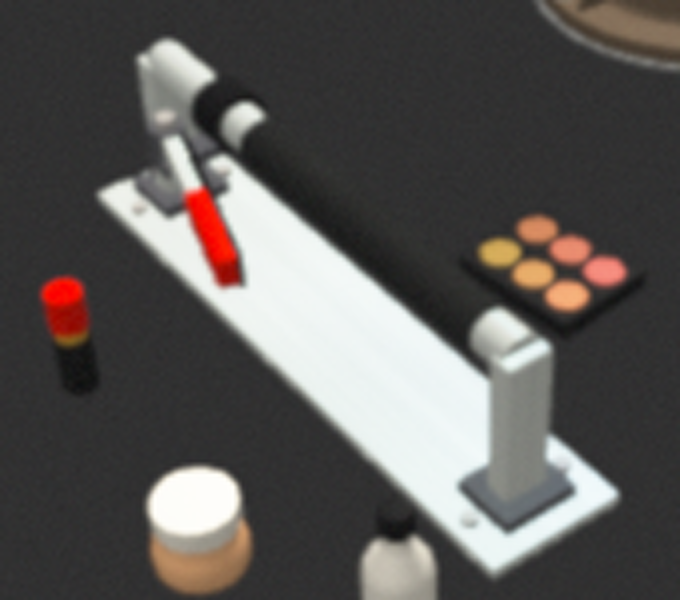

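```bash
python3 - <<'E'
from h import *
from scipy.optimize import least_squares
C=[(244.3,164.3),(395.8,234.3),(381.8,267.1),(229.1,196.1)]
H=[(.045,.21),(.045,-.21),(-.045,-.21),(-.045,.21)]
P=[(322.1,173.6),(343.6,193.4),(340.3,196.3),(317.8,176.8)]
for p in P: print(px2w("top",*p,.121).round(4))
def pts(q):
    x,y,t,yp,off=q
    r=lambda a:np.array([[np.cos(a),-np.sin(a)],[np.sin(a),np.cos(a)]])
    o=np.array([x,y]); w=[np.r_[o+r(t)@h,.008] for h in H]
    pv=o+r(t)@[.042,yp]; rl=r(t-.30)
    L=[(off,.135),(off,.065),(off-.014,.065),(off-.014,.135)]
    return w+[np.r_[pv+rl@l,.121] for l in L]+[np.r_[pv,.124]],pv,rl
obs=np.array(C+P+[(364.2,213.7)])
f=lambda q:(np.array([w2px("top",p) for p in pts(q)[0]])-obs).ravel()
s=least_squares(f,[.495,-.06,-.47,-.11,.008])
print(s.x,f(s.x).reshape(-1,2).round(2))
_,pv,rl=pts(s.x); print("pivot",pv,"padmid",pv+rl@[s.x[4],.1],"nx",rl[:,0], "leveryaw",s.x[2]-.3)
tip=pv+rl@[s.x[4],.135];
print("scene chk padmid outer-top",w2px("scene",np.r_[pv+rl@[s.x[4],.1],.121]),w2px("scene",np.r_[tip,.121]), w2px("scene",np.r_[pv,.124]))
for n,u,v,z in[("top",253,133,.1),("top",361,171.5,.072),("top",302,140,.046)]:print(px2w(n,u,v,z))
E
```

```text
[ 0.5859 -0.0724  0.121 ]
[ 0.5385 -0.1198  0.121 ]
[ 0.5321 -0.1119  0.121 ]
[ 0.5787 -0.0622  0.121 ]
[ 0.49759593 -0.05547583 -0.46487019 -0.1004733   0.00636888] [[-0.04 -0.04]
 [ 0.2  -0.1 ]
 [-0.13  0.11]
 [-0.02 -0.04]
 [-0.61 -0.96]
 [ 0.77 -0.52]
 [ 0.05  1.07]
 [-0.33  0.29]
 [ 0.08  0.15]]
pivot [ 0.49009602 -0.16411577] padmid [ 0.56393532 -0.09637863] nx [ 0.72147225 -0.69244335] leveryaw -0.7648701879692804
scene chk padmid outer-top [188.44939838 155.74421333] [192.59296628 165.27480231] [180.23011065 129.41381096]
[0.69130057 0.08526103 0.1       ]
[ 0.59527506 -0.17181058  0.072     ]
[ 0.68243454 -0.03466814  0.046     ]
```

Request:
play_rows --pt "0.021 -0.036 0 0 0 -0.1035 0" --pt "0.021 -0.036 0 0 0 -0.1035 0" --pt "0.021 -0.036 0 0 0 -0.1035 0" --pt "0.021 -0.036 0 0 0 -0.1035 0" --pt "0.021 -0.036 0 0 0 -0.1035 0" --pt "0.021 -0.036 0 0 0 -0.1035 0" --pt "0.021 -0.036 0 0 0 -0.1035 0" --pt "0.021 -0.036 0 0 0 -0.1035 0" --pt "0.021 -0.036 0 0 0 -0.1035 0" --pt "0.021 -0.036 0 0 0 -0.1035 0" --pt "0.021 -0.036 0 0 0 -0.1035 0" --pt "0.021 -0.036 0 0 0 -0.1035 0" --pt "0.021 -0.036 0 0 0 -0.1035 0" --pt "0.021 -0.036 0 0 0 -0.1035 0" --pt "0.021 -0.036 0 0 0 -0.1035 0" --pt "0.021 -0.036 0 0 0 -0.1035 0" --pt "0.021 -0.036 0 0 0 -0.1035 0" --pt "0.021 -0.036 0 0 0 -0.1035 0" --pt "0.021 -0.036 0 0 0 -0.1035 0" --pt "0.021 -0.036 0 0 0 -0.1035 0"

```text
clock: 2.1
eef_pos: [0.5847, -0.1182, 0.231]
eef_rot: [-2.892, -1.226, 0.001]
force: [0.6, 0.2, 0.9]
finger_gap: -0.0001
```

```bash
cat >st.py <<'E'
from h import *
s=observe();M=R.from_rotvec(s['eef_rot']).as_matrix()
print(s['clock'],s['eef_pos'].round(4),"ty yaw",np.degrees(np.arctan2(M[1,1],M[0,1])).round(2),"tz",M[:,2].round(4),"F",np.round(s['force'],2),"gap",s['finger_gap'],np.round(s['qpos'],2))
pv=np.array([.4896,-.1640]);
d=s['eef_pos'][:2]-pv;print("rel pivot r",np.hypot(*d),"ang",np.degrees(np.arctan2(d[1],d[0])))
E
python3 st.py
```

```text
2.1 [ 0.5847 -0.1182  0.231 ] ty yaw -44.05 tz [-5.e-04  2.e-04 -1.e+00] F [0.59 0.16 0.91] gap -5.948153357014718e-05 [-0.4   0.45  0.75  1.69 -0.34  1.13 -0.33]
rel pivot r 0.10554875502745571 ang 25.70504599368208
```

Request:
play_rows --pt "0 0 -0.014 0 0 0 0" --pt "0 0 -0.014 0 0 0 0" --pt "0 0 -0.014 0 0 0 0" --pt "0 0 -0.014 0 0 0 0" --pt "0 0 -0.014 0 0 0 0" --pt "0 0 -0.014 0 0 0 0" --pt "0 0 -0.014 0 0 0 0" --pt "0 0 -0.014 0 0 0 0" --pt "0 0 -0.014 0 0 0 0" --pt "0 0 -0.011 0 0 0 0" --pt "0 0 0 0 0 0 0" --pt "0 0 0 0 0 0 0"

```text
clock: 3.3
eef_pos: [0.5843, -0.1171, 0.0943]
eef_rot: [2.89, 1.231, -0.0]
force: [0.4, -0.5, 0.0]
finger_gap: -0.0003
```

```bash
python3 st.py; python3 - <<'E'
from h import *
f=grab_frame("scene")[:,:,::-1][60:230,110:280]; cv2.imwrite("pics/s1.png",cv2.resize(f,(600,600),interpolation=cv2.INTER_CUBIC))
f=grab_frame("top")[:,:,::-1][120:240,280:400]; cv2.imwrite("pics/t1.png",cv2.resize(f,(600,600),interpolation=cv2.INTER_CUBIC))
E
```

```text
3.3 [ 0.5843 -0.1171  0.0943] ty yaw -43.85 tz [-1.e-04 -2.e-04 -1.e+00] F [ 0.43 -0.53  0.05] gap -0.00026071044290412585 [-0.33  0.6   0.65  1.83 -0.46  0.86 -0.22]
rel pivot r 0.10561663244772983 ang 26.337961108391543
```

View pics/s1.png

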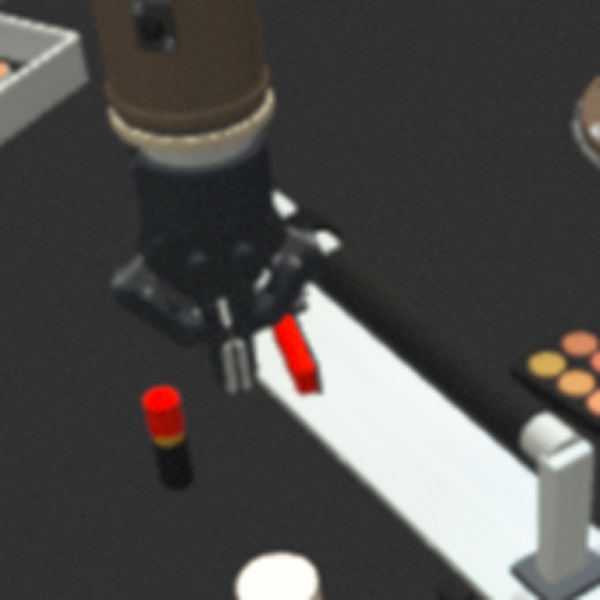

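View pics/t1.png

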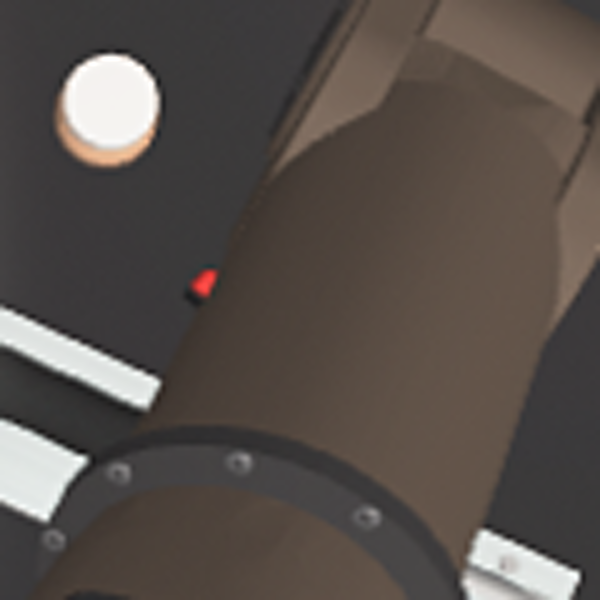

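```bash
python3 - <<'E'
from h import *
from scipy.optimize import fsolve
s=observe();M=R.from_rotvec(s['eef_rot']).as_matrix();p=s['eef_pos']
for sg,c in[(1,(112,285)),(1,(160,315)),(1,(205,335)),(1,(222,385)),(-1,(310,300)),(-1,(318,235)),(-1,(275,320))]:
    t=np.array([110+c[0]/3.53,60+c[1]/3.53])
    f=lambda q:w2px("scene",p+sg*M[:,1]*q[0]+[0,0,q[1]])-t
    q=fsolve(f,[.04,.06]);print(sg,c,q.round(4),"z",p[2]+q[1])
E
```

```text
1 (112, 285) [0.0603 0.0887] z 0.183665506193402
1 (160, 315) [0.0372 0.0612] z 0.1560856906217461
1 (205, 335) [0.0134 0.0398] z 0.1346923475273174
1 (222, 385) [ 0.0085 -0.0008] z 0.09415989594830987
-1 (310, 300) [0.0526 0.0484] z 0.14334190770344568
-1 (318, 235) [0.0618 0.0934] z 0.18836683904623305
-1 (275, 320) [0.0298 0.0394] z 0.1342969062389588
```

Request:
play_rows --pt "-0.0015 0.0014 0 0 0 0 0" --pt "-0.0015 0.0014 0 0 0 0 0" --pt "-0.0015 0.0014 0 0 0 0 0" --pt "-0.0015 0.0014 0 0 0 0 0" --pt "-0.0015 0.0014 0 0 0 0 0" --pt "-0.0015 0.0014 0 0 0 0 0" --pt "-0.0007 0.0007 0 0 0 0 0" --pt "0 0 0 0 0 0 0"

```text
clock: 4.2
eef_pos: [0.5744, -0.1077, 0.0943]
eef_rot: [-2.89, -1.232, -0.0]
force: [-0.3, 0.3, 0.6]
finger_gap: -0.0003
```

Request:
play_rows --pt "-0.0007 0.0007 0 0 0 0 0" --pt "-0.0007 0.0007 0 0 0 0 0" --pt "-0.0007 0.0007 0 0 0 0 0"

```text
clock: 4.5
eef_pos: [0.5726, -0.1059, 0.0944]
eef_rot: [2.89, 1.231, 0.0]
force: [0.8, -2.2, -1.2]
finger_gap: -0.0
```

Request:
play_rows --pt "-0.0007 0.0007 0 0 0 0 0" --pt "-0.0007 0.0007 0 0 0 0 0" --pt "-0.0007 0.0007 0 0 0 0 0"

```text
clock: 4.8
eef_pos: [0.5706, -0.1038, 0.0944]
eef_rot: [2.89, 1.231, 0.001]
force: [3.1, -2.1, -1.4]
finger_gap: -0.0001
```

```bash
python3 st.py; python3 - <<'E'
import numpy as np
d=np.array([.5706,-.1038])-[.4898,-.1641]
r=np.hypot(*d);a=np.arctan2(d[1],d[0]);p=d
print(r,a)
for i in range(1,16):
    q=r*np.array([np.cos(a+.02*i),np.sin(a+.02*i)]);print(np.round(q-p,4).tolist());p=q
E
```

```text
4.8 [ 0.5706 -0.1038  0.0944] ty yaw -43.84 tz [ 7.e-04 -4.e-04 -1.e+00] F [ 3.08 -2.1  -1.42] gap -5.007090977193799e-05 [-0.36  0.58  0.65  1.87 -0.46  0.84 -0.24]
rel pivot r 0.10091220734782863 ang 36.620976477755036
0.10082028565720291 0.6411206332262669
[-0.0012, 0.0016]
[-0.0013, 0.0016]
[-0.0013, 0.0016]
[-0.0013, 0.0015]
[-0.0013, 0.0015]
[-0.0014, 0.0015]
[-0.0014, 0.0014]
[-0.0014, 0.0014]
[-0.0015, 0.0014]
[-0.0015, 0.0014]
[-0.0015, 0.0013]
[-0.0015, 0.0013]
[-0.0016, 0.0013]
[-0.0016, 0.0012]
[-0.0016, 0.0012]
```

Request:
play_rows --pt "-0.0012 0.0016 0 0 0 0.022 0" --pt "-0.0013 0.0016 0 0 0 0.022 0" --pt "-0.0013 0.0016 0 0 0 0.022 0" --pt "-0.0013 0.0015 0 0 0 0.022 0" --pt "-0.0013 0.0015 0 0 0 0.022 0" --pt "-0.0014 0.0015 0 0 0 0.022 0" --pt "-0.0014 0.0014 0 0 0 0.022 0" --pt "-0.0014 0.0014 0 0 0 0.022 0" --pt "-0.0015 0.0014 0 0 0 0.022 0" --pt "-0.0015 0.0014 0 0 0 0.022 0" --pt "-0.0015 0.0013 0 0 0 0.022 0"

```text
clock: 5.9
eef_pos: [0.5556, -0.0871, 0.0944]
eef_rot: [2.718, 1.574, 0.001]
force: [6.4, -1.2, -4.1]
finger_gap: -0.0001
```

```bash
python3 st.py
```

```text
5.9 [ 0.5556 -0.0871  0.0944] ty yaw -29.85 tz [ 0.001 -0.    -1.   ] F [ 6.45 -1.17 -4.09] gap -0.00011301114545190491 [-0.35  0.54  0.59  1.92 -0.4   0.81 -0.07]
rel pivot r 0.1013580923694805 ang 49.336501866235494
```

Request:
play_rows --pt "-0.0008 0.0006 0 0 0 0.015 0" --pt "-0.0008 0.0006 0 0 0 0.015 0" --pt "-0.0008 0.0006 0 0 0 0.015 0"

```text
clock: 6.2
eef_pos: [0.5535, -0.0851, 0.0944]
eef_rot: [2.682, 1.635, 0.002]
force: [7.8, 0.3, -3.5]
finger_gap: 0.0001
```

Request:
play_rows --pt "-0.0005 0.0004 0 0 0 0.005 0" --pt "0 0 0 0 0 0 0"

```text
clock: 6.4
eef_pos: [0.553, -0.0847, 0.0945]
eef_rot: [2.678, 1.641, 0.002]
force: [6.6, -0.4, -3.7]
finger_gap: 0.0003
```

Request:
play_rows --pt "-0.0005 0.0004 0 0 0 0.005 0" --pt "0 0 0 0 0 0 0"

```text
clock: 6.6
eef_pos: [0.5526, -0.0843, 0.0945]
eef_rot: [2.674, 1.648, 0.002]
force: [7.1, -1.4, -3.9]
finger_gap: -0.0001
```

```bash
python3 st.py
```

```text
6.6 [ 0.5526 -0.0843  0.0945] ty yaw -26.72 tz [ 1.5e-03  2.0e-04 -1.0e+00] F [ 7.06 -1.44 -3.88] gap -0.00014746096852636133 [-0.35  0.53  0.57  1.92 -0.39  0.8  -0.03]
rel pivot r 0.101537907821977 ang 51.67838954532998
```

Request:
play_rows --pt "-0.0005 0.0003 0 0 0 0 0" --pt "0 0 0 0 0 0 0"

```text
clock: 6.8
eef_pos: [0.5521, -0.0841, 0.0945]
eef_rot: [2.674, 1.647, 0.002]
force: [6.4, -0.4, -4.1]
finger_gap: 0.0
```

Request:
play_rows --pt "-0.0005 0.0003 0 0 0 0 0" --pt "0 0 0 0 0 0 0"

```text
clock: 7.0
eef_pos: [0.5518, -0.0839, 0.0945]
eef_rot: [2.674, 1.647, 0.002]
force: [8.3, -0.6, -5.4]
finger_gap: -0.0001
```

Request:
play_rows --pt "-0.0005 0.0003 0 0 0 0 0" --pt "0 0 0 0 0 0 0"

```text
clock: 7.2
eef_pos: [0.5518, -0.0838, 0.0946]
eef_rot: [2.673, 1.646, 0.003]
force: [9.8, -2.3, -6.4]
finger_gap: 0.0002
```

Request:
play_rows --pt "-0.0005 0.0003 0 0 0 0 0" --pt "0 0 0 0 0 0 0"

```text
clock: 7.4
eef_pos: [0.5517, -0.0838, 0.0946]
eef_rot: [2.673, 1.646, 0.004]
force: [10.4, -1.8, -8.4]
finger_gap: -0.0004
```

```bash
python3 st.py; python3 - <<'E'
from h import *
f=grab_frame("scene")[:,:,::-1][60:230,110:280]; cv2.imwrite("pics/s2.png",cv2.resize(f,(600,600),interpolation=cv2.INTER_CUBIC))
E
```

```text
7.4 [ 0.5517 -0.0838  0.0946] ty yaw -26.75 tz [ 0.0036 -0.0011 -1.    ] F [10.38 -1.78 -8.44] gap -0.0004183377390420534 [-0.35  0.53  0.57  1.93 -0.39  0.79 -0.03]
rel pivot r 0.10140832286187249 ang 52.24813738445976
```

View pics/s2.png

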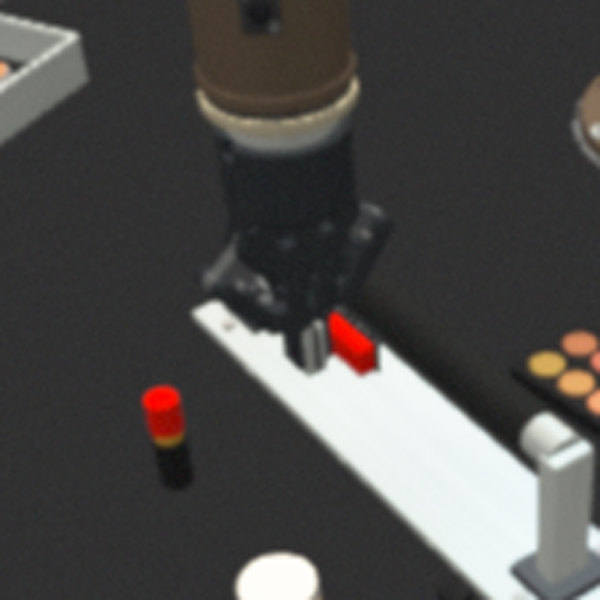

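The picture shows the red pad (crop 330–378, 315–372) parallel to the bar. The fingers are on its outer side, and the position has stalled while the force rises, so the lever is at its stop. Next I hold it there.

Request:
play_rows --pt "0 0 0 0 0 0 0" --pt "0 0 0 0 0 0 0" --pt "0 0 0 0 0 0 0" --pt "0 0 0 0 0 0 0" --pt "0 0 0 0 0 0 0" --pt "0 0 0 0 0 0 0" --pt "0 0 0 0 0 0 0" --pt "0 0 0 0 0 0 0" --pt "0 0 0 0 0 0 0" --pt "0 0 0 0 0 0 0" --pt "0 0 0 0 0 0 0" --pt "0 0 0 0 0 0 0" --pt "0 0 0 0 0 0 0"

```text
clock: 8.75
eef_pos: [0.5517, -0.0838, 0.0946]
eef_rot: [2.673, 1.646, 0.004]
force: [10.7, -3.1, -8.3]
finger_gap: 0.0
```

Request:
play_rows --pt "0.0005 -0.0003 0 0 0 0 0" --pt "0.0005 -0.0003 0 0 0 0 0" --pt "0.0005 -0.0003 0 0 0 0 0" --pt "0.0005 -0.0003 0 0 0 0 0" --pt "0.0005 -0.0004 0 0 0 -0.005 0" --pt "0.0005 -0.0004 0 0 0 -0.005 0" --pt "0.0008 -0.0006 0 0 0 -0.015 0" --pt "0.0008 -0.0006 0 0 0 -0.015 0" --pt "0.0008 -0.0006 0 0 0 -0.015 0"

```text
clock: 9.65
eef_pos: [0.5558, -0.0872, 0.0945]
eef_rot: [2.719, 1.572, 0.002]
force: [5.5, -1.6, -2.7]
finger_gap: -0.0002
```

Request:
play_rows --pt "0.0015 -0.0013 0 0 0 -0.022 0" --pt "0.0015 -0.0014 0 0 0 -0.022 0" --pt "0.0015 -0.0014 0 0 0 -0.022 0" --pt "0.0014 -0.0014 0 0 0 -0.022 0" --pt "0.0014 -0.0014 0 0 0 -0.022 0" --pt "0.0014 -0.0015 0 0 0 -0.022 0" --pt "0.0013 -0.0015 0 0 0 -0.022 0" --pt "0.0013 -0.0015 0 0 0 -0.022 0" --pt "0.0013 -0.0016 0 0 0 -0.022 0" --pt "0.0013 -0.0016 0 0 0 -0.022 0" --pt "0.0012 -0.0016 0 0 0 -0.022 0"

```text
clock: 10.75
eef_pos: [0.5703, -0.1037, 0.0943]
eef_rot: [-2.891, -1.229, 0.0]
force: [3.5, -0.3, -0.1]
finger_gap: 0.0004
```

```bash
python3 st.py
```

```text
10.75 [ 0.5703 -0.1037  0.0943] ty yaw -43.94 tz [-2.e-04  1.e-04 -1.e+00] F [ 3.5  -0.34 -0.11] gap 0.0003935455381204008 [-0.36  0.58  0.65  1.87 -0.46  0.84 -0.24]
rel pivot r 0.10071717974126242 ang 36.74750488843694
```

Still in contact. Now I ease out the rest slowly along the outward normal, then back off.

Request:
play_rows --pt "0.0005 -0.0005 0 0 0 0 0" --pt "0.0005 -0.0005 0 0 0 0 0" --pt "0.0005 -0.0005 0 0 0 0 0" --pt "0.0005 -0.0005 0 0 0 0 0" --pt "0.0005 -0.0005 0 0 0 0 0" --pt "0.0005 -0.0005 0 0 0 0 0" --pt "0.0005 -0.0005 0 0 0 0 0" --pt "0.0005 -0.0005 0 0 0 0 0" --pt "0.0005 -0.0005 0 0 0 0 0" --pt "0.0005 -0.0005 0 0 0 0 0" --pt "0 0 0 0 0 0 0"

```text
clock: 11.85
eef_pos: [0.5753, -0.1087, 0.0943]
eef_rot: [-2.89, -1.232, 0.0]
force: [-0.2, -0.3, 0.0]
finger_gap: 0.0002
```

Request:
play_rows --pt "0.0015 -0.0014 0 0 0 0 0" --pt "0.0015 -0.0014 0 0 0 0 0" --pt "0.0015 -0.0014 0 0 0 0 0" --pt "0.0015 -0.0014 0 0 0 0 0" --pt "0.0015 -0.0014 0 0 0 0 0" --pt "0.0015 -0.0014 0 0 0 0 0" --pt "0 0 0.005 0 0 0 0" --pt "0 0 0.015 0 0 0 0" --pt "0 0 0.02 0 0 0 0" --pt "0 0 0.02 0 0 0 0" --pt "0 0 0.02 0 0 0 0" --pt "0 0 0.02 0 0 0 0" --pt "0 0 0.02 0 0 0 0" --pt "0 0 0.01 0 0 0 0"

```text
clock: 13.25
eef_pos: [0.585, -0.1175, 0.2272]
eef_rot: [2.889, 1.231, 0.004]
force: [-0.1, -0.2, -0.1]
finger_gap: 0.0002
```

Request:
play_rows --pt "-0.01 0.03 0.01 0 0 0.05 0" --pt "-0.015 0.04 0.01 0 0 0.08 0" --pt "-0.015 0.045 0 0 0 0.08 0" --pt "-0.015 0.045 0 0 0 0.08 0" --pt "-0.015 0.045 0 0 0 0.08 0" --pt "-0.015 0.045 0 0 0 0.08 0" --pt "-0.015 0.045 0 0 0 0.08 0" --pt "-0.015 0.045 0 0 0 0.08 0" --pt "-0.015 0.045 0 0 0 0.08 0" --pt "-0.015 0.03 0 0 0 0.08 0" --pt "0 0 0 0 0 0 0" --pt "0 0 0 0 0 0 0" --pt "0 0 0 0 0 0 0"

```text
clock: 14.55
eef_pos: [0.4399, 0.2966, 0.2446]
eef_rot: [2.218, 2.224, -0.0]
force: [0.7, -0.4, -0.7]
finger_gap: -0.0
```

```bash
python3 st.py; python3 - <<'E'
from h import *
f=grab_frame("top")[:,:,::-1]; cv2.imwrite("pics/t3.png",f)
a=cv2.imread("pics/top0.png")
d=cv2.absdiff(a,np.ascontiguousarray(f))
cv2.imwrite("pics/t3c.png",np.hstack([cv2.resize(x[120:270,230:400],(400,353)) for x in (a,f)]))
E
```

```text
14.55 [0.4399 0.2966 0.2446] ty yaw 0.14 tz [ 4.e-04 -5.e-04 -1.e+00] F [ 0.73 -0.43 -0.7 ] gap -4.413544886071734e-05 [-1.07  0.28  0.48  1.81 -0.14  1.08 -0.53]
rel pivot r 0.46327252246273054 ang 96.15888424988235
```

View pics/t3c.png

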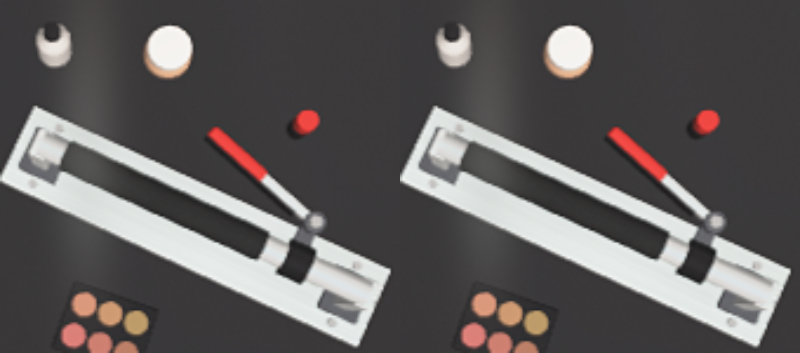

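Before (left) and after (right) match: the lever is fully out again and all the cosmetics are where they were.

```bash
python3 -c "
from cell import *
print(job_done())"
```

```text
the job is handed in; nothing more can be done
None
```

The brake check is done and handed in at about 14.6 s of the 48 s allowed; no verdict is reported.

- **Press:** I pushed the lever in with the closed fingers' back on the pad's outer face, turning the tool with the lever. It stopped at about 0.30 rad by my estimate from the fingertip position. There the position stalled while the sideways force rose to about 11 N. The picture showed the lever parallel to the bar.
- **Hold:** I held it there for more than 1.3 s.
- **Release:** It eased back out over about 2 s with the fingers still on it. The wrist read about 3.5 N just before the end of travel and near zero once clear.
- **Last checks:** The before and after top pictures match by eye: the lever is fully out and all four cosmetics are in place. The gripper is clear of everything.

**Unexpected force:** at the stop the wrist also read about 8 N along z. It faded as the lever was released, so I put it down to friction on the pad. The total was about 14 N, well under the 40 N limit.

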